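Fit a valve spool and close its keeper

TASK

Take the bright steel spool with the red tongue out of the blue rack and put it nose first through the bore of the tilted valve block, until its collar sits flat on the block's face. Then swing the yellow keeper over it and press it down until it snaps fully shut around the tongue and stays there. Leave the dark spool in the rack and everything else on the bench where it is.

Things in the scene. Friction and masses are not known exactly. Their poses are not given: they have to be found in the camera images.
- spool: Bright steel valve spool, 0.3 kg, standing nose down in a hole of the blue rack. Origin: centre of the collar's underside; z along the spool to the tongue. Below: shaft 20 mm diameter, 80 mm long, the last 12 mm tapering to 12 mm. Above: collar 40 mm diameter, 8 mm thick; red tongue, 14 (x) by 22 mm (y), from z = 8 to 42 mm. Any turn about z will do.
- spool_end (a point): The tip of the spool's nose, on its axis, 80 mm below the collar's underside. Same axes as the spool.
- dark_spool: Dark steel spool with a black tongue, same shape, sizes and origin as the bright one, in the other hole of the rack. To be left there.
- rack: Fixed blue sheet steel rack, 70 mm (x) by 200 mm (y), 100 mm high, with two upright through holes of 23 mm at y = -55 and +55 mm; the spools' collars rest on its top. Origin: centre of its underside.
- bore_mouth (a point): Centre of the bore's mouth in the face of the grey iron valve block on the fixed green stand, 100 mm above the bench. z points out of the bore, tilted 25 degrees from vertical, leaning roughly towards the robot; x up the slope of the face, y level along it. Bore straight through, 22.5 mm diameter, 60 mm deep; face 90 (x) by 130 mm (y), centred here.
- keeper_hinge (a point): Middle of the keeper's hinge axis, fixed on the valve block 58 mm to the -y side of the bore and 11.5 mm above the face; block axes, the hinge axis is x.
- keeper (a joint): Angle (rad) of the yellow keeper: 0 shut (along the block's +y, over the collar), pi/2 straight out of the face, 2.0 stop. Flat frame 5 mm thick, 70 wide, reaching 120 mm from the hinge; its window (30 mm wide, 42 to 88 mm from the hinge) goes round the tongue, not the collar. Stiff: stays where left (3 N at the pad moves it); within about 0.3 rad of shut a detent pulls it shut and holds it.
- keeper_pad (a point): Centre of the black rubber pad (50 by 22 mm) on the keeper's end bar, on the outer side (the side that faces up when shut), 105 mm from the hinge: push here. Axes turn with the keeper: z out of the pad, y away from the hinge.
- oil_bottle: Bystander: closed grey bottle, 64 mm diameter, 170 mm tall. Origin: centre of underside.
- flange: Bystander: steel flange ring, 84 mm outside, 40 mm inside, 22 mm high. Origin: centre of underside.
- wrench: Bystander: steel wrench lying flat.
- gear_pump: Bystander: aluminium gear pump, about 130 mm by 130 mm, 80 mm high, 2.2 kg. Origin: centre of underside.
- solenoid: Bystander: black solenoid coil, 50 mm square, 82 mm high. Origin: centre of underside.
- adapter: Bystander: steel pipe adapter, 46 mm diameter, 58 mm high. Origin: centre of underside.
Mind the look-alikes: they are no part of the job. Leave any pink or turquoise look-alike of the spool alone. Leave any turquoise look-alike of the part that bears bore_mouth alone.

How it is judged (in metres and radians):
On the way:
1. the bright spool is fully home in the valve's bore while the keeper is still open (z of spool in the frame of bore_mouth between -0.003 and 0.003 m and distance between spool and bore_mouth below 0.005 m and angle between the z axis of spool and the z axis of bore_mouth, either way round below 0.08 rad and z of spool_end in the frame of bore_mouth below -0.07 m and value of joint keeper above 0.8 rad), for 0.2 s.
At the end, for the whole second after the job is handed in: The bright spool is through the bore, its collar flat on the face (within 3 mm along the bore, centred, axis within 0.08 rad), at rest; the keeper is shut (within 0.05 rad) and stays so by itself; the dark spool is still in its rack hole (within 15 mm of its start) (z of spool in the frame of bore_mouth between -0.003 and 0.003 m and distance between spool and bore_mouth below 0.005 m and angle between the z axis of spool and the z axis of bore_mouth, either way round below 0.08 rad and z of spool_end in the frame of bore_mouth below -0.07 m and value of joint keeper below 0.05 rad and linear speed of spool below 0.02 m/s and distance of dark_spool from where it was at the start of the episode below 0.015 m); the robot touches nothing.
It fails at once if the dark spool is moved by more than 30 mm (distance of dark_spool from where it was at the start of the episode above 0.03 m).
It fails at once if a bystander on the bench is moved by more than 30 mm (distance of any of oil_bottle, flange, wrench, gear_pump, solenoid, adapter from where it was at the start of the episode above 0.03 m).
It also fails if it takes over 61 s, if anything falls off the work surface, if the arm or the gripper's body presses on something with over 40 N, if the wrist force passes 120 N, or if a joint passes its speed limit or range.

ROBOT

A 6-joint arm with a two-finger parallel gripper is mounted at the origin on the work surface. World frame = base frame: x ahead of the robot, y to its left, z up, the work surface at z = 0. Lengths are in mm, angles in rad, forces in N, time in s.
With the tool pointing down it reaches from about 300 to 775 mm from the base axis. Payload 14.6 kg.
Tool frame: the origin (TCP) lies on the centre line of the jaws, within the pads' length; the fingertips stand manip.tcp_to_tips ahead of it and the grasp point (between the pads) lies 5 mm behind it (manip.tcp_to_tips is the distance from the TCP to the fingertips, in mm); z points along the fingers, y is the direction in which the jaws open and shut (so a half turn about z gives the same grasp; the last joint's range is limited). The gripper opens to 94 mm and grips with 3 to 60 N. Pads are 16 mm wide; open, the fingers measure 119 mm over their backs; the gripper's body (75 mm by 177 mm) begins 78 mm behind the grasp point.
Start: joints at [-1.38, 0.3, 1.521, -0, 1.321, -0.067], TCP at [140.218, -531.816, 183.346] pointing down, gripper open.
Joint ranges: [-3.03, 3.03], [-0.79, 2.21], [0.23, 2.52], [-1.04, 4.18], [0, 3.07], [-2.55, 2.55]. Speed limits (rad/s): [2.22, 2.22, 2.57, 3.14, 3.14, 3.14].

INTERFACE

Orientations are given as [roll, pitch, yaw] about the fixed x, y, z axes, in that order (R = Rz(yaw) Ry(pitch) Rx(roll)).
In Python, from cell import manip, optics, workorder gives the robot as it stands. The module is installed in compiled form; this text tells all that it offers.
- The arm moves only by the tool jog_arm, never from a script. Its argument "deltas" is text: rows parted by semicolons, each of 5 numbers parted by spaces: the shift along the tool's x, y, z in mm, then the turn about the tool's z in rad, then the finger opening in mm, from 0 to 94. In form: tx ty tz twist grip; .... A call has exactly 10 rows; each row is the pose to reach, as a shift and turn from the pose commanded when the call began, along the tool's axes at that moment; what a row does not reach only later rows make up. A row lasts 1/8 s, in which the tool goes at most 62.5 mm and 10.7 degrees, less where a joint would pass 70% of its speed; a pose out of reach is approached as far as the arm can. A call with a gripper value outside its range is refused whole. The fingers move at their own pace and stop on an object; "squeeze" is the grip in N (left out, the last holds). Time passes only in rows, so rows that repeat a pose let the fingers close, or fill a call up. It gives the time, the measured TCP pose, the force and the opening at its end, in the units of the state.
- manip.read_state(): the state, without advancing time (a new reading comes with each control period).
- optics.camera(name): name is "scene" or "top" or "wrist"; returns (picture, depth): 420x560x3 uint8, red, green, blue; 420x560 float32, mm along the optical axis (not along the pixel's ray), 0 where there is no reading.
- optics.get_calibration(name): a dict with "intrinsics" (3x3 intrinsics, pixels), "R" (3x3) and "t" (3): a world point X has camera coordinates R X + t; the wrist camera has in their place "hand_eye" (4x4, takes a point from camera to tool coordinates, whose origin is the TCP and whose axes are the flange's). Camera axes: x right, y down, z forward; pixel columns grow to the right and rows downward; lengths in mm; the calibration is good to about 2 mm. A picture is of the moment at which its call begins: read the wrist's pose just before it. get_calibration takes no time and is no camera call.
- workorder.sign_off(): hands the job in, once; it reports no verdict.
The state is a dict: "clock": time; "joints": joint angles; "qd": joint speeds; "effort": joint torques, N m; "eef_pos": TCP position; "eef_rot": TCP orientation; "wrist_force": force on the tool from outside, world axes, zero at the start; "moment": the same for the moment, N m; "finger_gap": finger opening in mm.
Only numpy, scipy, OpenCV 4.12 (cv2) and the standard library are available. Lean on these libraries where they do the work, as an engineer would, in place of code of your own. Each camera call takes 0.05 s, during which the arm holds its last target.

## Working session

There is one attempt and no reset: what is moved stays moved. The work goes in short steps, Python scripts to look and compute and a tool call to move; the robot and the scene stay as the last step left them, time stands still between calls to the robot, and variables do not carry over. Pictures are saved under pics/ and viewed, and the job is handed in when it is done.

Besides the shell and the picture viewer there is one more tool, called after "Request:" as name(argument=value, ...) on one line, values as JSON. jog_arm: Moves the arm, as the interface text tells. Its arguments: {"type":"object","properties":{"deltas":{"type":"string"},"squeeze":{"type":"number"}},"required":["deltas"]}

```bash
mkdir -p pics
cat > h.py <<'E'
import numpy as np, cv2
from cell import manip, optics, workorder
def save(n,im): cv2.imwrite('pics/'+n+'.png', cv2.cvtColor(im,cv2.COLOR_RGB2BGR))
E
python3 - <<'E'
from h import *
s=manip.read_state()
print(s, manip.tcp_to_tips)
for n in ["scene","top","wrist"]:
    s=manip.read_state()
    p,d=optics.camera(n); save(n+'0',p); np.savez(n+'0.npz',p=p,d=d,pos=s['eef_pos'],rot=s['eef_rot'])
    c=optics.get_calibration(n); print(n,{k:np.round(v,4).tolist() for k,v in c.items()})
E
```

```text
{'clock': 0.0, 'joints': array([-1.37960619e+00,  3.00493978e-01,  1.52159269e+00, -3.67781897e-05,
        1.32070371e+00, -6.65956105e-02]), 'qd': array([ 0.00056698, -0.00084248,  0.00034992,  0.00054819, -0.00098827,
        0.00065691]), 'effort': array([ 1.14683928e-03, -5.31800795e+01, -3.52740633e+01,  7.08815921e-02,
        2.44557374e-02, -1.05990912e-04]), 'eef_pos': array([ 140.14996591, -531.53728411,  182.76888882]), 'eef_rot': array([-3.14039521e+00, -4.41605518e-05,  2.57794848e-01]), 'wrist_force': array([-0.2596146 ,  0.44168491, -0.00092471]), 'moment': array([ 0.04342914, -0.01289357, -0.01182041]), 'finger_gap': 93.81279586387308} 14.0
scene {'intrinsics': [[499.9836, 0.0, 281.9286], [0.0, 499.9836, 211.9334], [0.0, 0.0, 1.0]], 'R': [[-0.8369, 0.5474, -0.0064], [0.4019, 0.6064, -0.6861], [-0.3716, -0.5767, -0.7275]], 't': [420.7033, -131.2838, 1582.7384]}
top {'intrinsics': [[382.7729, 0.0, 278.2509], [0.0, 382.7729, 213.2256], [0.0, 0.0, 1.0]], 'R': [[-0.0278, -0.9996, -0.0064], [-0.9729, 0.0285, -0.2293], [0.2294, -0.0001, -0.9733]], 't': [45.6612, 514.0721, 1051.053]}
wrist {'intrinsics': [[345.8645, 0.0, 269.9357], [0.0, 345.8645, 206.1033], [0.0, 0.0, 1.0]], 'hand_eye': [[0.0001, -0.9709, -0.2394, 68.4877], [1.0, 0.0003, -0.0008, -0.3111], [0.0009, -0.2394, 0.9709, -201.6763], [0.0, 0.0, 0.0, 1.0]]}
```

View pics/scene0.png

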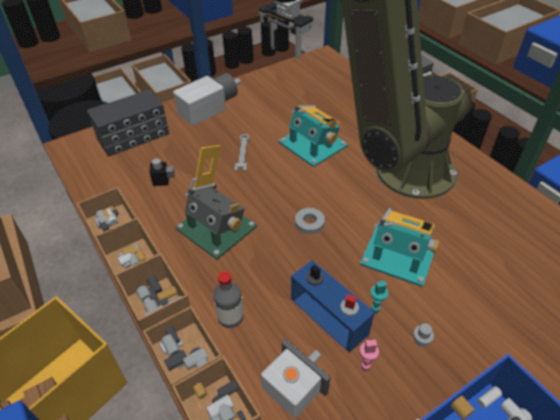

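View pics/top0.png

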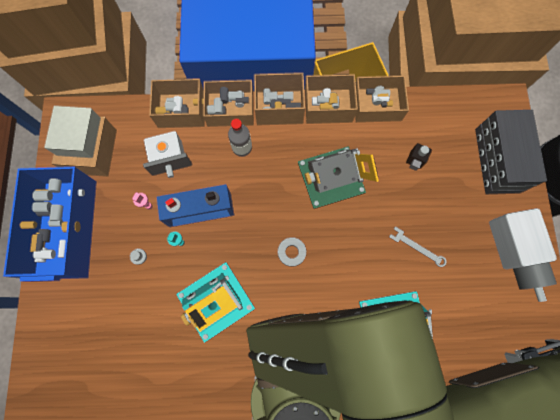

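View pics/wrist0.png

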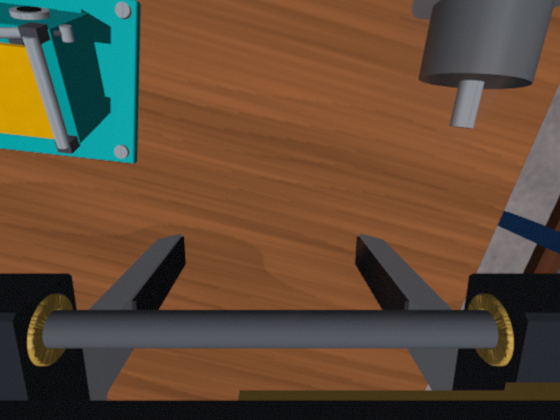

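```bash
cat >> h.py <<'E'
def world(n,u,v,z=None,d=None):
    c=optics.get_calibration(n);K=c['intrinsics'];R=np.array(c['R']);t=np.array(c['t'])
    r=np.linalg.inv(K)@np.array([u,v,1.0])
    if d is not None: return R.T@(r*d-t)
    o=-R.T@t; k=R.T@r
    return o+k*(z-o[2])/k[2]
def pix(n,X):
    c=optics.get_calibration(n);K=c['intrinsics']
    p=np.array(c['R'])@np.array(X)+np.array(c['t']); p=K@p; return p[:2]/p[2]
E
python3 - <<'E'
from h import *
f=np.load('top0.npz');p,d=f['p'],f['d']
save('topblock',cv2.resize(p[130:220,280:400],None,fx=6,fy=6,interpolation=cv2.INTER_CUBIC))
save('toprack',cv2.resize(p[170:260,120:240],None,fx=6,fy=6,interpolation=cv2.INTER_CUBIC))
f2=np.load('scene0.npz');p2=f2['p']
save('sceneblock',cv2.resize(p2[130:260,160:270],None,fx=5,fy=4.5,interpolation=cv2.INTER_CUBIC)[:600])
for u,v in [(172,204),(210,197),(195,203),(337,170),(292,251),(240,135),(418,157),(165,150),(418,245),(138,256)]:
    print((u,v),d[v,u],np.round(world('top',u,v,d=d[v,u]),1))
E
```

```text
(172, 204) 1043.4897 [532.2 319.8 133.2]
(210, 197) 1037.3492 [546.2 214.6 142.8]
(195, 203) 1080.498 [542.8 265.   97.6]
(337, 170) 1139.1488 [ 641.9 -147.5   60.8]
(292, 251) 1142.4517 [411.6  -6.8   3.1]
(240, 135) 1095.1213 [732.3 134.  127.3]
(418, 157) 1146.9995 [ 675.7 -392.4   60.7]
(165, 150) 1138.2859 [713.7 362.2  78.6]
(418, 245) 1140.052 [ 418.2 -382.4    7.2]
(138, 256) 1084.5488 [402.2 431.6  60.3]
```

View pics/topblock.png

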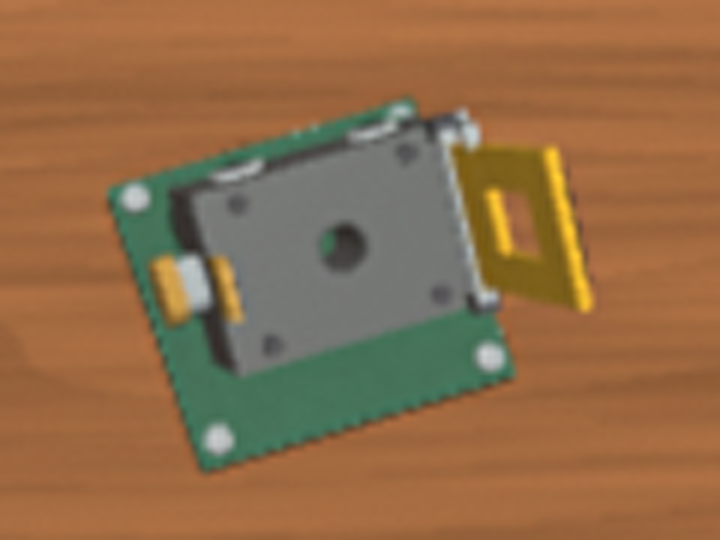

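View pics/toprack.png

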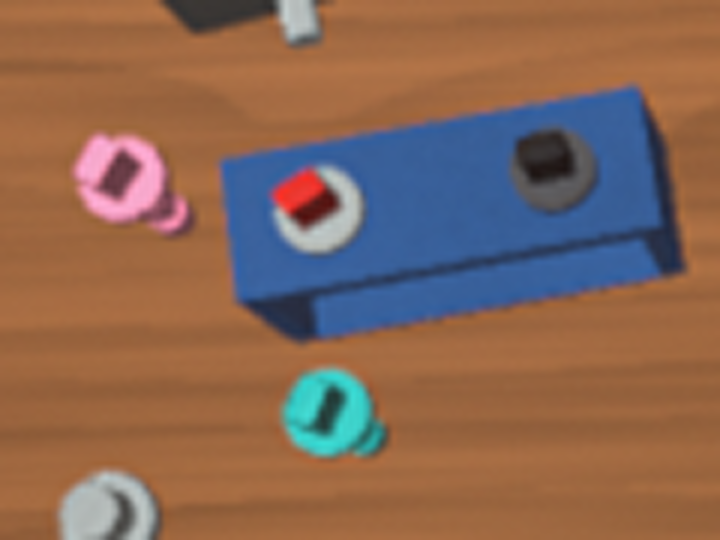

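View pics/sceneblock.png

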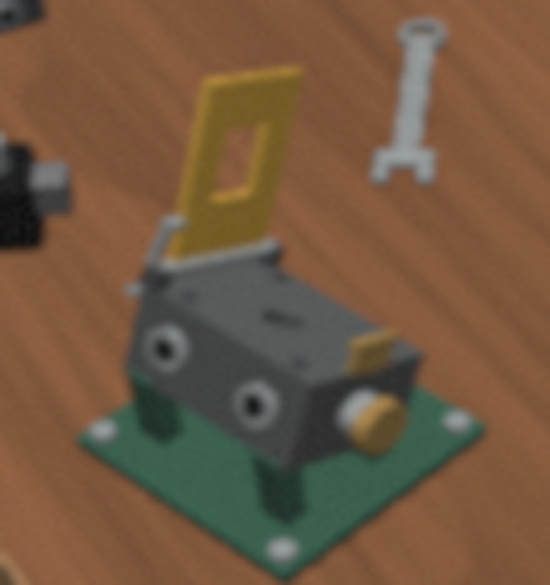

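Run:
```python
from h import *
f=np.load('top0.npz');p,d=f['p'].astype(int),f['d']
c=optics.get_calibration('top');K=c['intrinsics'];R=np.array(c['R']);t=np.array(c['t'])
v,u=np.mgrid[:420,:560]
r=np.stack([(u-K[0,2])/K[0,0],(v-K[1,2])/K[1,1],np.ones(u.shape)],-1)
W=(r*d[...,None]-t)@R
np.save('topW.npy',W)
# face fit: seed region
m=np.zeros(d.shape,bool)
poly=np.array([[190,195],[430,135],[470,295],[245,365]])/6+[280,130]
mm=cv2.fillConvexPoly(np.zeros(d.shape,np.uint8),np.round(poly).astype(int),1)>0
sat=p.max(-1)-p.min(-1)
P=W[mm&(sat<25)]
for i in range(4):
    c0=P.mean(0);n=np.linalg.svd(P-c0)[2][2];n*=np.sign(n[2]);e=(P-c0)@n
    P=P[abs(e)<max(3,2*e.std())]
print('face',len(P),c0.round(1),n.round(3),'tilt',np.degrees(np.arccos(n[2])),e.std())
# face pixels
fm=(mm|cv2.dilate(mm.astype(np.uint8),np.ones((5,5))).astype(bool))&(abs((W-c0)@n)<2.5)&(sat<30)
q=W[fm]; 
x=np.array([0,0,1])-n*n[2]; x/=np.linalg.norm(x); y=np.cross(n,x)
# rotate by min area rect in-plane
ab=np.stack([(q-c0)@x,(q-c0)@y],1).astype(np.float32)
rect=cv2.minAreaRect(ab);print(rect)
print('center',c0+x*rect[0][0]+y*rect[0][1],'x',x,'y',y)
# bore mask: pixels in poly deviating
bm=mm&(((W-c0)@n)<-5)
vv,uu=np.nonzero(bm);print('bore px',uu.mean(),vv.mean(),len(uu))
from math import *
k=R.T@(np.linalg.inv(K)@[uu.mean(),vv.mean(),1]);o=-R.T@t
print('bore',o+k*((c0-o)@n)/(k@n))
# keeper
ym=(p[...,0]>130)&(p[...,2]<70)&(p[...,0]-p[...,2]>100)&(u>345)&(u<385)&(v>145)&(v<190)
Q=W[ym]; cc=Q.mean(0)
for i in range(3):
    cc=Q.mean(0);nk=np.linalg.svd(Q-cc)[2][2];e=(Q-cc)@nk;Q=Q[abs(e)<max(3,2*e.std())]
print('keeper',len(Q),cc,nk,'in block xyz',nk@x,nk@y,nk@n,e.std())
b=o+k*((c0-o)@n)/(k@n)
z=W[ym]-b; print('keeper pts block', np.percentile(np.stack([z@x,z@y,z@n],1),[2,50,98],axis=0).round(1))
# spool
rg=(slice(170,235),slice(150,195))
red=(p[...,0]>120)&(p[...,1]<80)&(p[...,2]<80)&(abs(u-172)<12)&(abs(v-204)<12)
top=red&(W[...,2]>136)
print('red top',W[top].mean(0),top.sum(),cv2.minAreaRect(W[top][:,:2].astype(np.float32)))
col=(abs(W[...,2]-108)<4)&(sat<40)&(abs(u-172)<12)&(abs(v-204)<12)
print('collar',W[col].mean(0),cv2.minEnclosingCircle(W[col][:,:2].astype(np.float32)))
bl=(p[...,2]>p[...,0]+40)&(abs(W[...,2]-100)<5)&(abs(u-195)<45)&(abs(v-205)<30)
print('rack',cv2.minAreaRect(W[bl][:,:2].astype(np.float32)))
```

```text
face 1073 [ 624.9 -137.7  102.1] [-0.405 -0.118  0.907] tilt 24.944012307675056 1.9428404370261134
((-1.4264564514160156, 1.6413383483886719), (121.78517150878906, 89.86138916015625), 89.430908203125)
center [ 623.14800504 -136.45090257  101.45181052] x [0.87022586 0.25465408 0.42173244] y [-0.28085185  0.95975113  0.        ]
bore px 335.19607843137254 170.62745098039215 51
bore [ 625.42791484 -135.30076708  102.61979934]
keeper 338 [ 649.20451399 -245.14937703  103.86742439] [ 0.2251645  -0.90650256  0.35714711] in block xyz 0.11571991305230893 -0.9332547266278105 0.34006545980151726 18.325476350464324
keeper pts block [[ -76.6 -192.6 -121.7]
 [  -3.3 -129.   -81.7]
 [  31.8  -61.2  134.1]]
red top [536.33329814 324.08467434 142.87618249] 36 ((536.6884765625, 324.00054931640625), (12.412543296813965, 20.344280242919922), 27.788808822631836)
collar [533.04855809 319.64943026 108.53928755] ((544.5869140625, 331.3311462402344), 30.21278953552246)
rack ((545.2219848632812, 270.07025146484375), (71.927001953125, 200.02633666992188), 9.067564010620117)
```

Request:
jog_arm(deltas="0 0 -60 0 94; 0 0 -110 0 60; 601 -727 -110 -0.227 60; 601 -727 -110 -0.227 60; 601 -727 -110 -0.227 60; 601 -727 -110 -0.227 60; 601 -727 -110 -0.227 60; 601 -727 -110 -0.227 60; 601 -727 -110 -0.227 60; 601 -727 -110 -0.227 60", squeeze=8)

```text
clock: 1.4
eef_pos: [350.3, -76.0, 293.5]
eef_rot: [3.141, -0.0, 0.485]
wrist_force: [0.5, -1.0, -0.0]
finger_gap: 60.3
```

Request:
jog_arm(deltas="205 169 0 0.2 60; 205 169 0 0.2 60; 205 169 0 0.2 60; 205 169 0 0.2 60; 205 169 0 0.2 60; 205 169 0 0.2 60; 205 169 0 0.2 60; 205 169 0 0.2 60; 205 169 0 0.2 60; 205 169 0 0.2 60")

```text
clock: 2.65
eef_pos: [610.0, -131.9, 293.7]
eef_rot: [3.141, -0.0, 0.285]
wrist_force: [-0.4, 0.6, -0.2]
finger_gap: 60.1
```

```bash
cat >> h.py <<'E'
from scipy.spatial.transform import Rotation as Rn
def snap(name):
    s=manip.read_state(); p,d=optics.camera('wrist'); save(name,p)
    np.savez(name+'.npz',p=p,d=d,pos=s['eef_pos'],rot=s['eef_rot']); 
    print('clock',s['clock'],'pos',s['eef_pos'].round(2),'rot',s['eef_rot'].round(4),'F',s['wrist_force'].round(2),'gap',round(s['finger_gap'],2))
    return p,d
def wcam(f):
    c=optics.get_calibration('wrist');T=np.array(c['hand_eye'])
    Rt=Rn.from_euler('xyz',f['rot']).as_matrix()
    return Rt@T[:3,:3], Rt@T[:3,3]+f['pos'], np.array(c['intrinsics'])
def wcloud(f):
    Rc,o,K=wcam(f);v,u=np.mgrid[:420,:560]
    r=np.stack([(u-K[0,2])/K[0,0],(v-K[1,2])/K[1,1],np.ones(u.shape)],-1)
    return (r*f['d'][...,None])@Rc.T+o
def wpix(f,X):
    Rc,o,K=wcam(f); p=K@(Rc.T@(np.array(X)-o)); return p[:2]/p[2]
def wray(f,u,v,pt,n):
    Rc,o,K=wcam(f);k=Rc@(np.linalg.inv(K)@[u,v,1.0]);return o+k*((np.array(pt)-o)@n)/(k@n)
E
python3 -c "
from h import *
snap('w1')"
```

```text
clock 2.65 pos [ 609.97 -131.92  293.73] rot [ 3.1413e+00 -5.0000e-04  2.8480e-01] F [-0.43  0.63 -0.16] gap 60.11
```

View pics/w1.png

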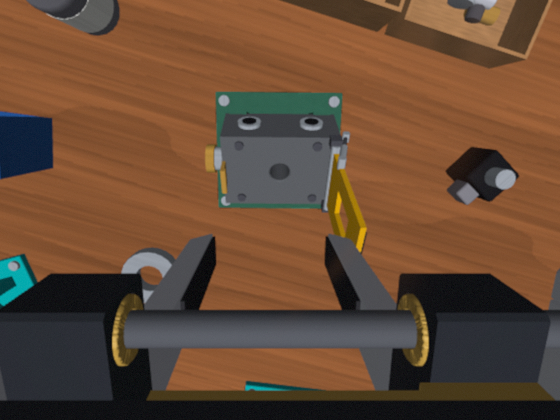

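Run:
```python
from h import *
f=np.load('w1.npz');p=f['p'].astype(int);W=wcloud(f)
save('w1c',cv2.resize(f['p'][85:255,200:380],None,fx=4,fy=3.5,interpolation=cv2.INTER_CUBIC))
v,u=np.mgrid[:420,:560];sat=p.max(-1)-p.min(-1)
m=(u>228)&(u<328)&(v>138)&(v<196)
P=W[m]
for i in range(6):
    c0=np.median(P,0) if i==0 else P.mean(0);n=np.linalg.svd(P-P.mean(0))[2][2];n*=np.sign(n[2]);e=(P-P.mean(0))@n
    P=P[abs(e-np.median(e))<max(1.5,2*e.std())]
c0=P.mean(0);print(c0,n,np.degrees(np.arccos(n[2])),e.std(),len(P))
x=np.array([0,0,1])-n*n[2]; x/=np.linalg.norm(x); y=np.cross(n,x)
g=p.mean(-1)
bm=(abs(u-280)<16)&(abs(v-172)<14)&(((W-c0)@n<-4)|(g<50)); 
vv,uu=np.nonzero(bm);print(len(uu),uu.mean(),vv.mean(),uu.min(),uu.max(),vv.min(),vv.max())
cn,_=cv2.findContours(bm.astype(np.uint8),0,1);cn=max(cn,key=len);print(cv2.fitEllipse(cn))
uc,vc=cv2.fitEllipse(cn)[0]
b=wray(f,uc,vc,c0,n);print('bore',b)
fm=(u>210)&(u<345)&(v>100)&(v<215)&(abs((W-c0)@n)<2.5)&(sat<30)
fm=cv2.morphologyEx(fm.astype(np.uint8),cv2.MORPH_OPEN,np.ones((5,5)))>0
q=W[fm]-c0;ab=np.stack([q@x,q@y],1).astype(np.float32)
r=cv2.minAreaRect(ab);print(r,'ctr',c0+x*r[0][0]+y*r[0][1])
ym=(p[...,0]-p[...,2]>90)&(p[...,1]>90)&(u>322)&(u<372)&(v>150)&(v<250)
z=W[ym]-b; B=np.stack([z@x,z@y,z@n],1); B=B[(B[:,2]>0)]
print(len(B),np.percentile(B,[1,50,99],axis=0).round(1))
th=np.arctan2(B[:,2]-11.5,B[:,1]+58);rr=np.hypot(B[:,2]-11.5,B[:,1]+58)
k=rr>60;print('theta',np.median(th[k]),np.percentile(th[k],[10,90]),rr.max())
```

```text
[ 628.50273357 -134.77239568  103.78479052] [-0.40578151 -0.11479769  0.90673196] 24.94243083632596 0.6281593235521591 5045
230 278.82608695652175 171.3695652173913 270 288 164 179
((278.8511962890625, 171.36328125), (14.564210891723633, 18.12836265563965), 86.00906372070312)
bore [ 624.61269895 -137.62026481  101.68336144]
((-6.266597747802734, 3.4314308166503906), (91.48832702636719, 120.6201400756836), 0.5581629276275635) ctr [ 622.10108806 -133.01734841  101.14211977]
738 [[-17.6 -67.6  19.7]
 [ 32.2 -61.3  86.7]
 [ 34.1 -56.9 132.4]]
theta 1.6153348475947595 [1.59296876 1.63802426] 329.1781093540181
```

View pics/w1c.png

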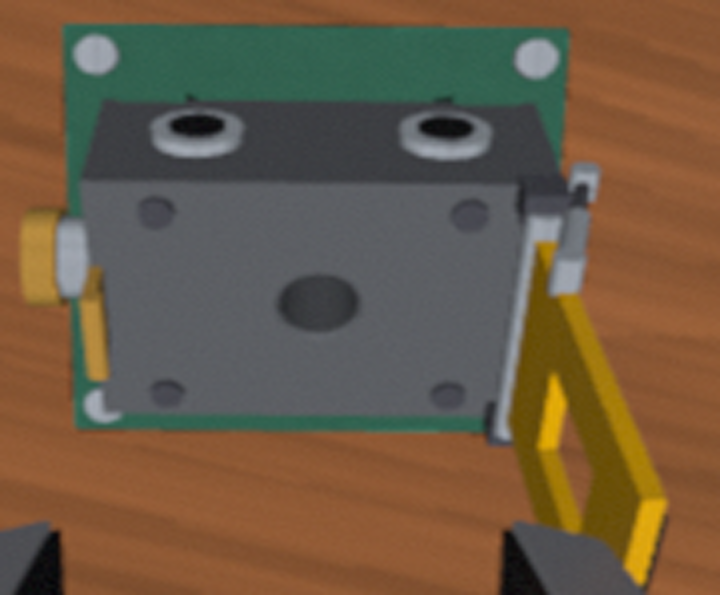

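Request:
jog_arm(deltas="-40 0 40 0 60; -40 0 85 0 60; -40 0 85 0 60; -40 12 85 0 60; -40 22 85 0 60; -40 32 85 0 60; -40 42 85 0 60; -40 51 85 0 60; -40 58 85 0 60; -40 62 85 0 60")

```text
clock: 3.95
eef_pos: [589.3, -203.1, 208.3]
eef_rot: [-3.142, 0.0, 0.285]
wrist_force: [-0.1, 0.1, -0.1]
finger_gap: 60.0
```

```bash
python3 -c "
from h import *
snap('w2')"
```

```text
clock 3.95 pos [ 589.28 -203.09  208.28] rot [-3.1415e+00  1.0000e-04  2.8460e-01] F [-0.1   0.14 -0.06] gap 60.01
```

View pics/w2.png

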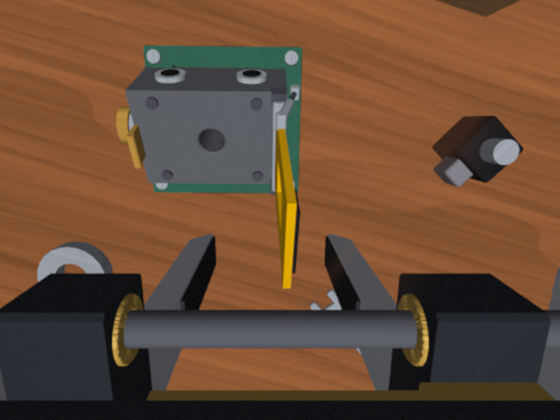

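Run:
```python
from h import *
f=np.load('w2.npz');p=f['p'].astype(int);W=wcloud(f)
v,u=np.mgrid[:420,:560]
ym=(p[...,0]-p[...,2]>90)&(p[...,1]>90)&(u>265)&(u<305)&(v>120)&(v<295)
b=np.array([624.6,-137.6,101.7]);n=np.array([-.4058,-.1148,.9067]);x=np.array([0,0,1])-n*n[2]; x/=np.linalg.norm(x); y=np.cross(n,x)
h=np.array([np.cos(.285),np.sin(.285),0]);
for vv in range(125,290,15):
    k=ym&(abs(v-vv)<2); z=np.median(W[k],0); q=z-f['pos']; d=z-b
    print(vv,k.sum(),z.round(1),'tool',(q@h).round(1),(q[0]*h[1]-q[1]*h[0]).round(1),'blk',(d@x).round(1),(d@y).round(1),(d@n).round(1))
for uu,vv in [(330,245),(212,245),(345,270)]:
    z=W[vv,uu];q=z-f['pos'];print(z,(q@h).round(1),(q[0]*h[1]-q[1]*h[0]).round(1),p[vv,uu])
```

```text
125 0 [nan nan nan] tool nan nan blk nan nan nan
140 34 [ 644.9 -196.1  170.6] tool 55.4 8.9 blk 32.4 -61.8 60.9
155 39 [ 636.6 -199.6  188.3] tool 46.4 9.9 blk 31.7 -62.9 80.8
170 34 [ 630.2 -199.8  204.9] tool 40.2 8.4 blk 33.1 -61.4 98.5
185 43 [ 623.8 -202.6  218.9] tool 33.3 9.2 blk 32.7 -62.3 114.0
200 46 [ 618.5 -205.4  231.1] tool 27.4 10.4 blk 32.5 -63.6 127.6
215 42 [ 610.4 -208.2  230.9] tool 18.9 10.8 blk 24.7 -64.0 131.0
230 62 [ 565.6 -214.5  111.4] tool -26.0 4.3 blk -66.4 -58.0 41.6
245 41 [ 590.5 -214.1  221.3] tool -1.9 10.9 blk 1.8 -64.3 131.1
260 53 [ 578.2 -220.   211.1] tool -15.4 13.1 blk -14.7 -66.6 127.5
275 57 [ 482.7 -264.3    1.8] tool -119.5 28.8 blk -197.2 -83.3 -18.5
[ 604.5677971  -229.99845083  243.6906928 ] 7.1 30.1 [15 15 15]
[ 586.17991737 -172.08605184  240.01611082] 5.7 -30.6 [ 8  9 11]
[ 605.21001099 -230.9369026   274.862463  ] 7.5 31.2 [71 69 71]
  return _methods._mean(a, axis=axis, dtype=dtype,
  ret = um.true_divide(
```

Request:
jog_arm(deltas="0 10 0 0 60; 0 20 0 0 60; 0 30 0 0 60; 0 34 0 0 60; 0 38 0 0 60; 0 41 0 0 60; 0 44 0 0 60; 0 47 0 0 60; 0 50 0 0 60; 0 53 0 0 60")

```text
clock: 5.25
eef_pos: [604.1, -253.7, 208.3]
eef_rot: [3.142, 0.0, 0.285]
wrist_force: [-0.3, 0.7, -0.5]
finger_gap: 59.9
```

```bash
python3 -c "
from h import *
snap('w3')"
```

```text
clock 5.25 pos [ 604.14 -253.75  208.34] rot [3.1416 0.     0.2848] F [-0.29  0.66 -0.49] gap 59.92
```

View pics/w3.png

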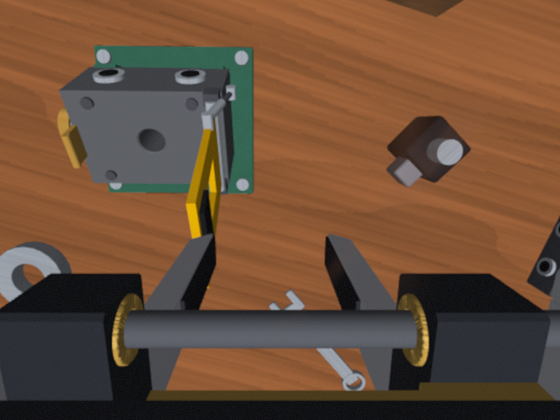

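```bash
cat >> h.py <<'E'
def keep(name,box,b=np.array([624.6,-137.6,101.7])):
    f=np.load(name+'.npz');p=f['p'].astype(int);W=wcloud(f);v,u=np.mgrid[:420,:560]
    n=np.array([-.4058,-.1148,.9067]);x=np.array([0,0,1])-n*n[2]; x/=np.linalg.norm(x); y=np.cross(n,x)
    h=np.array([np.cos(f['rot'][2]),np.sin(f['rot'][2]),0])
    ym=(p[...,0]-p[...,2]>90)&(p[...,1]>90)&(u>box[0])&(u<box[1])&(v>box[2])&(v<box[3])
    for vv in range(box[2]+5,box[3],12):
        k=ym&(abs(v-vv)<2)
        if k.sum()<3: continue
        z=np.median(W[k],0);q=z-f['pos'];d=z-b
        print(vv,k.sum(),z.round(1),'tool',(q@h).round(1),(q[0]*h[1]-q[1]*h[0]).round(1),'blk',(d@x).round(1),(d@y).round(1),(d@n).round(1),'th',np.arctan2(d@n-11.5,d@y+58).round(3))
E
python3 -c "
from h import *
keep('w3',(180,225,120,245))"
```

```text
137 23 [ 646.9 -194.5  167.6] tool 57.7 -44.8 blk 33.2 -60.9 57.3 th 1.633
149 23 [ 640.3 -197.   182.9] tool 50.7 -44.3 blk 33.3 -61.4 74.1 th 1.625
161 31 [ 634.3 -200.1  196. ] tool 44.1 -43.0 blk 32.8 -62.8 88.7 th 1.633
173 41 [ 628.7 -202.   207.5] tool 38.1 -42.7 blk 32.3 -63.1 101.6 th 1.628
185 50 [ 623.8 -204.   217.5] tool 32.8 -42.3 blk 31.7 -63.6 112.9 th 1.626
197 54 [ 619.4 -205.8  228.4] tool 28.1 -41.7 blk 32.1 -64.2 124.8 th 1.626
209 51 [ 614.1 -206.7  232.4] tool 22.8 -42.3 blk 29.0 -63.6 130.7 th 1.618
221 54 [ 606.6 -207.   229. ] tool 15.5 -44.1 blk 20.8 -61.9 130.7 th 1.604
233 84 [ 522.8 -209.9    1.3] tool -65.8 -64.9 blk -149.0 -41.9 -41.4 th -1.275
```

Run:
```python
from h import *
f=np.load('w3.npz');W=wcloud(f);R=Rn.from_euler('xyz',f['rot']).as_matrix()
T=(W-f['pos'])@R
for v in range(232,275,4):
    print(v,[ (u,T[v,u].round(0).tolist(), f['p'][v,u].tolist()) for u in (328,334,345,355)])
save('w3c',cv2.resize(f['p'][220:310,300:420],None,fx=6,fy=6,interpolation=cv2.INTER_CUBIC))
```

```text
232 [(328, [-66.0, 71.0, 208.0], [138, 85, 51]), (334, [-65.0, 79.0, 207.0], [130, 79, 45]), (345, [-65.0, 92.0, 207.0], [140, 88, 51]), (355, [-65.0, 105.0, 207.0], [138, 88, 53])]
236 [(328, [8.0, 31.0, -25.0], [81, 73, 72]), (334, [9.0, 34.0, -26.0], [79, 81, 85]), (345, [-71.0, 93.0, 207.0], [131, 82, 49]), (355, [-71.0, 105.0, 208.0], [140, 88, 52])]
240 [(328, [7.0, 30.0, -28.0], [20, 16, 18]), (334, [9.0, 32.0, -33.0], [81, 81, 85]), (345, [9.0, 38.0, -33.0], [81, 82, 84]), (355, [-76.0, 105.0, 207.0], [136, 86, 52])]
244 [(328, [7.0, 29.0, -33.0], [18, 17, 17]), (334, [9.0, 32.0, -38.0], [81, 81, 85]), (345, [9.0, 37.0, -38.0], [83, 81, 85]), (355, [-82.0, 106.0, 209.0], [141, 91, 59])]
248 [(328, [5.0, 30.0, -33.0], [20, 19, 19]), (334, [8.0, 31.0, -42.0], [69, 70, 72]), (345, [9.0, 36.0, -44.0], [83, 80, 83]), (355, [9.0, 41.0, -44.0], [90, 83, 86])]
252 [(328, [3.0, 29.0, -34.0], [23, 19, 20]), (334, [7.0, 30.0, -46.0], [25, 19, 18]), (345, [9.0, 35.0, -50.0], [84, 80, 82]), (355, [9.0, 39.0, -50.0], [86, 81, 84])]
256 [(328, [1.0, 29.0, -35.0], [19, 20, 19]), (334, [7.0, 29.0, -51.0], [24, 20, 18]), (345, [9.0, 34.0, -55.0], [86, 81, 83]), (355, [9.0, 38.0, -55.0], [83, 80, 83])]
260 [(328, [-1.0, 29.0, -36.0], [22, 19, 20]), (334, [6.0, 29.0, -52.0], [29, 21, 20]), (345, [9.0, 33.0, -59.0], [85, 81, 83]), (355, [8.0, 37.0, -58.0], [80, 80, 84])]
264 [(328, [-2.0, 29.0, -38.0], [27, 19, 19]), (334, [4.0, 29.0, -52.0], [36, 26, 21]), (345, [8.0, 32.0, -62.0], [81, 80, 82]), (355, [8.0, 36.0, -63.0], [80, 81, 85])]
268 [(328, [-5.0, 29.0, -37.0], [28, 20, 19]), (334, [2.0, 29.0, -52.0], [38, 28, 23]), (345, [9.0, 31.0, -68.0], [84, 82, 85]), (355, [9.0, 35.0, -68.0], [82, 82, 86])]
272 [(328, [-7.0, 29.0, -38.0], [54, 38, 28]), (334, [0.0, 29.0, -53.0], [34, 24, 20]), (345, [7.0, 31.0, -68.0], [39, 37, 37]), (355, [9.0, 34.0, -71.0], [81, 83, 87])]
```

View pics/w3c.png

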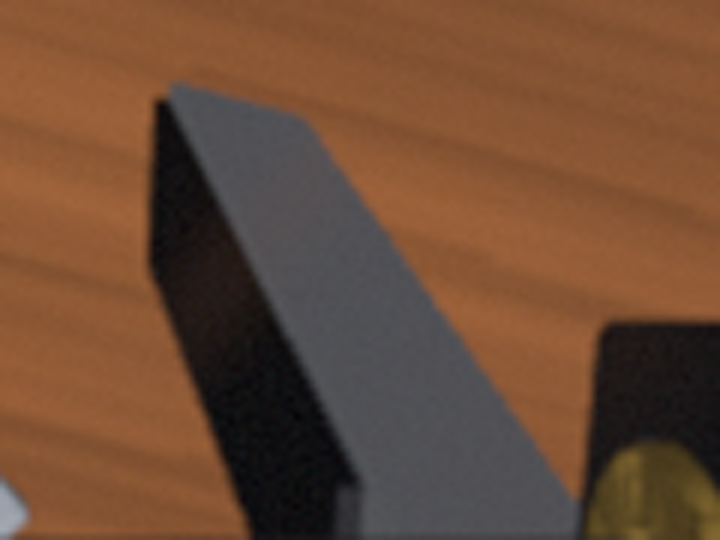

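Run:
```python
from h import *
s=manip.read_state();p,d=optics.camera('scene');np.savez('s3.npz',p=p,d=d)
R=Rn.from_euler('xyz',s['eef_rot']).as_matrix()
q=p.copy()
for X,c in [((0,30,14),(255,0,0)),((0,-30,14),(255,0,0)),((0,30,-25),(0,255,0)),((0,-30,-25),(0,255,0))]:
    a=pix('scene',R@np.array(X)+s['eef_pos']);print(X,a);cv2.circle(q,tuple(int(round(t)) for t in a),1,c,-1)
print(p.shape)
save('s3',cv2.resize(q[60:260,130:330],None,fx=3,fy=3,interpolation=cv2.INTER_CUBIC))
```

```text
(0, 30, 14) [191.88588601 142.97954603]
(0, -30, 14) [206.984657   152.02990919]
(0, 30, -25) [189.89735875 131.60854478]
(0, -30, -25) [205.27976192 140.62132292]
(420, 560, 3)
```

View pics/s3.png

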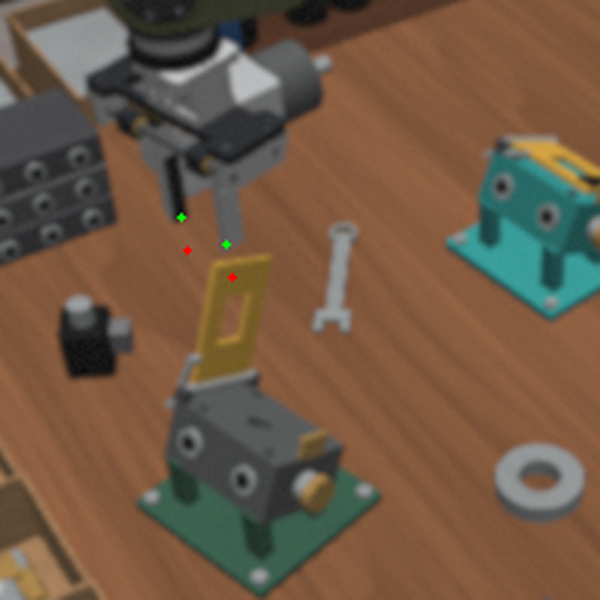

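Request:
jog_arm(deltas="0 -60 -15 0 60; 0 -112 -15 0 60; 0 -112 10 0 60; 0 -112 38 0 60; 0 -95 38 0 60; 0 -85 38 0 60; 0 -75 38 0 60; 0 -66 38 0 60; 0 -58 38 0 60; 0 -51 38 0 60")

```text
clock: 6.6
eef_pos: [589.9, -205.1, 170.5]
eef_rot: [3.141, -0.0, 0.285]
wrist_force: [-0.7, 0.7, -0.7]
finger_gap: 60.5
```

```bash
python3 -c "
from h import *
snap('w4')"
```

```text
clock 6.6 pos [ 589.91 -205.15  170.47] rot [ 3.1415e+00 -1.0000e-04  2.8470e-01] F [-0.68  0.74 -0.7 ] gap 60.45
```

View pics/w4.png

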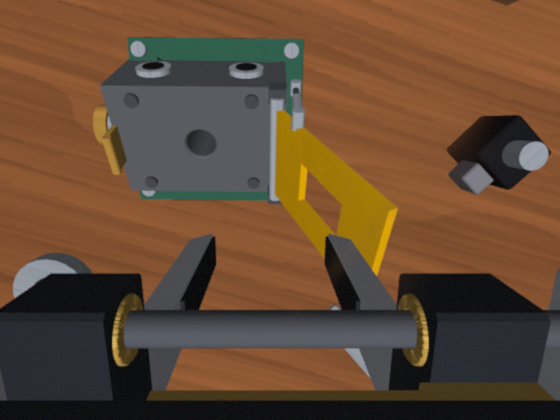

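Request:
jog_arm(deltas="0 -30 -50 0 60; 30 -90 -60 -0.05 60; 97 -523 -60 -0.2 60; 97 -523 -60 -0.2 60; 97 -523 -60 -0.2 60; 97 -523 -60 -0.2 60; 97 -523 -60 -0.2 60; 97 -523 -60 -0.2 60; 97 -523 -60 -0.2 60; 97 -523 -60 -0.2 60")

```text
clock: 7.9
eef_pos: [534.6, 328.1, 229.9]
eef_rot: [-3.141, 0.0, 0.489]
wrist_force: [0.3, -0.6, 0.3]
finger_gap: 60.0
```

Run:
```python
from h import *
keep('w4',(280,400,100,270))
f=np.load('w4.npz');p=f['p'].astype(int);W=wcloud(f);v,u=np.mgrid[:420,:560]
m=(u>140)&(u<262)&(v>95)&(v<178);P=W[m]
for i in range(6):
    e=(P-P.mean(0))@np.linalg.svd(P-P.mean(0))[2][2];P=P[abs(e-np.median(e))<max(1.2,2*e.std())]
c0=P.mean(0);n=np.linalg.svd(P-c0)[2][2];n*=np.sign(n[2]);print(c0,n,np.degrees(np.arccos(n[2])),e.std())
bm=(abs(u-202)<22)&(abs(v-142)<20)&((W-c0)@n<-3);cn,_=cv2.findContours(bm.astype(np.uint8),0,1);cn=max(cn,key=len);E=cv2.fitEllipse(cn);print(E,wray(f,*E[0],c0,n))
s=manip.read_state();print(s['clock'],s['eef_pos'],s['eef_rot'])
```

```text
105 34 [ 6.976e+02 -2.719e+02  3.000e-01] tool 84.6 94.3 blk -12.2 -149.1 -106.2 th -2.229
117 46 [ 661.4 -195.9  137.7] tool 71.2 11.2 blk 32.9 -66.1 24.5 th 2.132
129 59 [ 654.7 -199.   143.3] tool 63.9 12.3 blk 28.7 -67.3 32.5 th 1.987
141 123 [ 649.5 -206.7  155.2] tool 56.8 18.2 blk 27.2 -73.2 46.3 th 1.983
153 189 [ 643.9 -213.7  156.9] tool 49.4 23.4 blk 21.4 -78.5 50.9 th 2.051
165 273 [ 640.7 -221.5  152.9] tool 44.2 30.0 blk 14.9 -85.1 49.5 th 2.191
177 233 [ 634.1 -224.3  176.6] tool 37.0 30.8 blk 18.5 -86.0 74.0 th 1.991
189 244 [ 630.8 -231.2  186.5] tool 31.9 36.5 blk 18.1 -91.8 85.1 th 2.001
201 244 [ 628.4 -236.7  198.2] tool 28.0 41.1 blk 19.5 -96.4 97.4 th 1.991
213 260 [ 623.1 -239.6  200. ] tool 22.2 42.4 blk 15.0 -97.7 101.4 th 1.987
225 261 [ 615.5 -241.3  195.5] tool 14.4 41.9 blk 6.1 -97.4 100.6 th 1.987
237 189 [ 611.9 -245.3  201.4] tool 9.8 44.7 blk 4.4 -100.2 107.9 th 1.983
249 148 [ 606.5 -250.8  202.6] tool 3.1 48.4 blk -1.2 -104.0 111.9 th 2.0
261 52 [ 604.5 -254.5  209.4] tool 0.1 51.5 blk -0.9 -107.0 119.3 th 1.998
[ 628.42651909 -137.73510259  103.1564331 ] [-0.40586544 -0.11546297  0.90660992] 24.959007396925738 0.5419008101308067
((200.28115844726562, 142.53176879882812), (22.763822555541992, 28.53373908996582), 111.5193099975586) [ 624.91067307 -138.24186298  101.51794181]
7.9 [534.58737779 328.06313943 229.88145662] [-3.14121897e+00  4.49768466e-04  4.89231401e-01]
```

```bash
python3 -c "
from h import *
snap('w5')"
```

```text
clock 7.9 pos [534.59 328.06 229.88] rot [-3.1412e+00  4.0000e-04  4.8920e-01] F [ 0.35 -0.64  0.34] gap 59.99
```

View pics/w5.png

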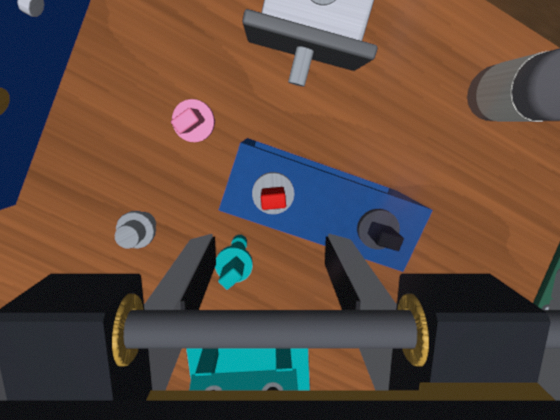

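Run:
```python
from h import *
f=np.load('w5.npz');p=f['p'].astype(int);W=wcloud(f);v,u=np.mgrid[:420,:560]
save('w5c',cv2.resize(f['p'][160:230,230:320],None,fx=7,fy=7,interpolation=cv2.INTER_CUBIC))
red=(p[...,0]>90)&(p[...,1]<60)&(p[...,2]<60)&(abs(u-273)<20)&(abs(v-195)<20)
top=red&(p[...,0]>190)
print(red.sum(),top.sum(),np.percentile(W[red][:,2],[5,50,95]), np.percentile(W[top][:,2],[5,50,95]))
cn,_=cv2.findContours(top.astype(np.uint8),0,1);cn=max(cn,key=len);r=cv2.minAreaRect(cn);print(r)
Z=np.array([0,0,1.])
box=[wray(f,*q,[0,0,142],Z) for q in cv2.boxPoints(r)];box=np.array(box);print(box.round(1),box.mean(0))
for i in range(4):
    e=box[(i+1)%4]-box[i];print(np.linalg.norm(e).round(1),np.degrees(np.arctan2(e[1],e[0])).round(1))
sat=p.max(-1)-p.min(-1)
col=(sat<30)&(p.mean(-1)>100)&(abs(u-273)<26)&(abs(v-195)<26)|red
cn,_=cv2.findContours(cv2.morphologyEx(col.astype(np.uint8),cv2.MORPH_OPEN,np.ones((3,3))),0,1);cn=max(cn,key=len);E=cv2.fitEllipse(cn);print(E,wray(f,*E[0],[0,0,108],Z))
```

```text
366 298 [140.124316   142.31787313 143.51946407] [141.33611228 142.43852057 143.55258885]
((273.0286865234375, 201.3155975341797), (13.12768268585205, 22.633935928344727), 84.80557250976562)
[[536.3 338.3 142. ]
 [546.9 322.1 142. ]
 [537.3 315.7 142. ]
 [526.5 332.  142. ]] [536.74095716 327.02409128 142.        ]
19.4 -56.6
11.6 -146.3
19.5 123.4
11.6 32.8
((272.74798583984375, 191.5894317626953), (37.836585998535156, 39.977561950683594), 86.56780242919922) [538.19122933 327.82046072 108.        ]
```

View pics/w5c.png

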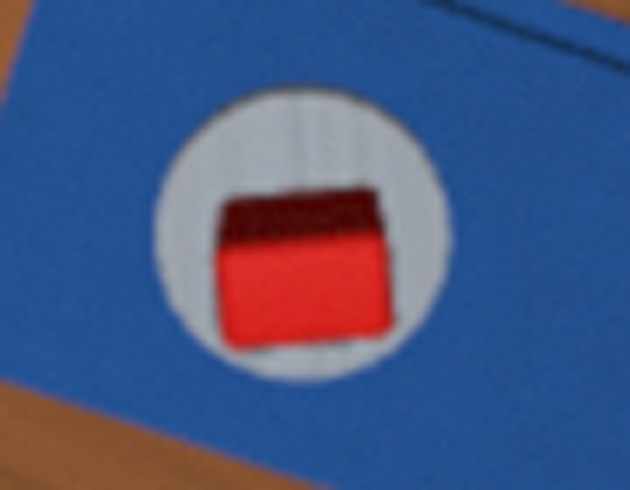

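Request:
jog_arm(deltas="1 2 50 -0.08 60; 1 2 85 -0.08 60; 1 2 85 -0.08 60; 1 2 85 -0.08 60; 1 2 85 -0.08 60; 1 2 85 -0.08 60; 1 2 85 -0.08 60; 1 2 85 -0.08 60; 1 2 85 -0.08 60; 1 2 85 -0.08 60")

```text
clock: 9.2
eef_pos: [537.7, 323.3, 145.3]
eef_rot: [-3.142, 0.0, 0.565]
wrist_force: [0.5, -0.7, 0.1]
finger_gap: 60.0
```

```bash
python3 -c "
from h import *
snap('w6')"
```

```text
clock 9.2 pos [537.7  323.26 145.31] rot [-3.1416e+00  1.0000e-04  5.6480e-01] F [ 0.55 -0.68  0.06] gap 59.99
```

View pics/w6.png

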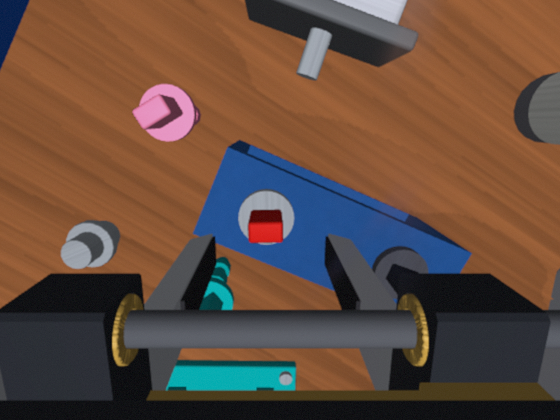

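```bash
cat >> h.py <<'E'
def tongue(name,box,zt):
    f=np.load(name+'.npz');p=f['p'].astype(int);W=wcloud(f);v,u=np.mgrid[:420,:560]
    red=(p[...,1]<60)&(p[...,2]<60)&(u>box[0])&(u<box[1])&(v>box[2])&(v<box[3])
    top=red&(p[...,0]>190)
    cn,_=cv2.findContours(top.astype(np.uint8),0,1);cn=max(cn,key=len);r=cv2.minAreaRect(cn)
    Z=np.array([0,0,1.]);B=np.array([wray(f,*q,[0,0,zt],Z) for q in cv2.boxPoints(r)])
    print(r,np.median(W[top],0),'ctr',B.mean(0).round(1))
    R=Rn.from_euler('xyz',f['rot']).as_matrix();print('tool',((B.mean(0)-f['pos'])@R).round(1))
    for i in range(2):
        e=B[i+1]-B[i];print(np.linalg.norm(e).round(1),np.degrees(np.arctan2(e[1],e[0])).round(1))
E
python3 -c "
from h import *
tongue('w6',(235,300,185,250),142)"
```

```text
((264.5, 232.5), (17.0, 31.0), 90.0) [536.8759855  327.07823391 142.4158181 ] ctr [536.5 327.3 142. ]
tool [ 1.2 -4.   3.3]
19.2 -57.6
11.1 -147.2
```

Request:
jog_arm(deltas="1 -4 15 0 60; 1 -4 40 0 60; 1 -4 57 0 60; 1 -4 57 0 60; 1 -4 57 0 15; 1 -4 57 0 15; 1 -4 57 0 15; 1 -4 57 0 15; 1 -4 57 0 15; 1 -4 57 0 15", squeeze=12)

```text
clock: 10.5
eef_pos: [536.6, 327.2, 88.6]
eef_rot: [3.141, -0.0, 0.565]
wrist_force: [0.2, -0.9, 3.0]
finger_gap: 22.4
```

Request:
jog_arm(deltas="0 0 -10 0 15; 0 0 -25 0 15; 0 0 -45 0 15; 0 0 -60 0 15; 0 0 -60 0 15; -9 0 -60 0 15; -18 0 -60 0 15; -27 0 -60 0 15; -36 0 -60 0 15; -45 0 -60 0 15")

```text
clock: 11.75
eef_pos: [497.9, 302.8, 148.4]
eef_rot: [-3.142, -0.0, 0.565]
wrist_force: [1.7, 1.0, -2.5]
finger_gap: 21.7
```

Run:
```python
from h import *
snap('w7')
p,d=optics.camera('scene');save('s7',cv2.resize(p[210:390,250:430],None,fx=3.3,fy=3.3,interpolation=cv2.INTER_CUBIC)[:600])
```

```text
clock 11.75 pos [497.86 302.78 148.37] rot [-3.1415e+00 -1.0000e-04  5.6480e-01] F [ 1.7   0.97 -2.49] gap 21.71
```

View pics/w7.png

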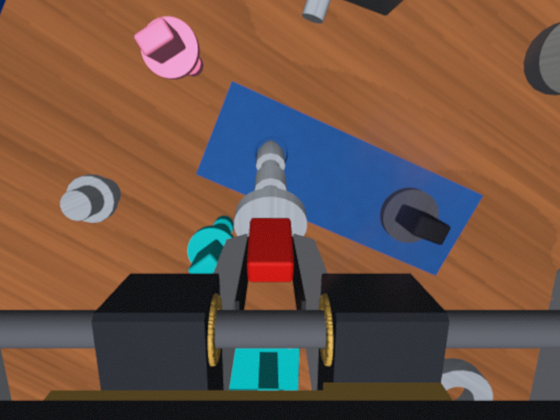

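View pics/s7.png

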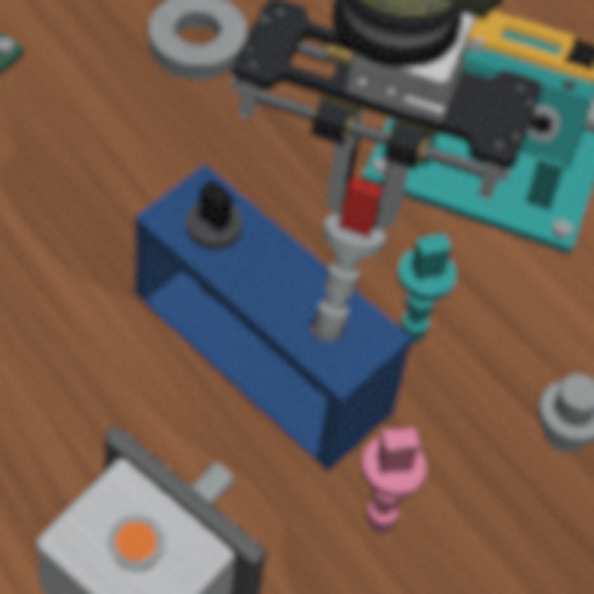

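Request:
jog_arm(deltas="-7 0 -15 0 15; -14 0 -30 0 15; -21 0 -45 0 15; -21 0 -70 0 15; -21 0 -92 0 15; -35 30 -92 0.03 15; -53 70 -92 0.06 15; -71 115 -92 0.09 15; -90 160 -92 0.12 15; -109 205 -92 0.15 15", squeeze=20)

```text
clock: 13.1
eef_pos: [515.8, 70.0, 241.4]
eef_rot: [3.141, -0.001, 0.414]
wrist_force: [1.1, 0.5, -3.0]
finger_gap: 22.2
```

Request:
jog_arm(deltas="-8 45 0 0.03 15; -16 90 0 0.06 15; -24 135 10 0.09 15; -32 180 20 0.12 15; -39 215 30 0.138 15; -39 226 41 0.138 15; -39 226 41 0.138 15; -39 226 41 0.138 15; -39 226 41 0.138 15; -39 226 41 0.138 15")

```text
clock: 14.35
eef_pos: [571.5, -150.4, 199.8]
eef_rot: [3.141, -0.001, 0.278]
wrist_force: [-0.5, 0.4, -3.2]
finger_gap: 21.7
```

Run:
```python
from h import *
snap('w8')
p,d=optics.camera('scene');save('s8',cv2.resize(p[90:270,150:330],None,fx=3.3,fy=3.3,interpolation=cv2.INTER_CUBIC)[:600])
```

```text
clock 14.35 pos [ 571.52 -150.41  199.81] rot [ 3.1413e+00 -5.0000e-04  2.7760e-01] F [-0.48  0.41 -3.22] gap 21.72
```

View pics/w8.png

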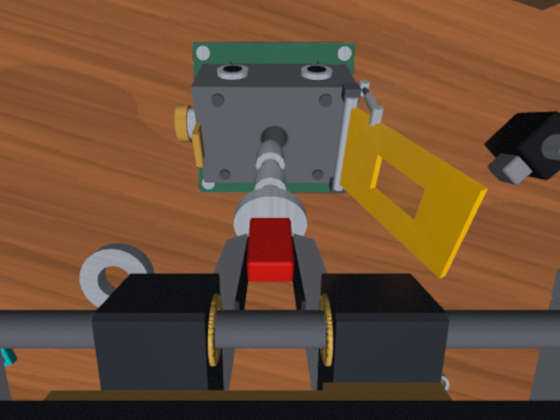

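View pics/s8.png

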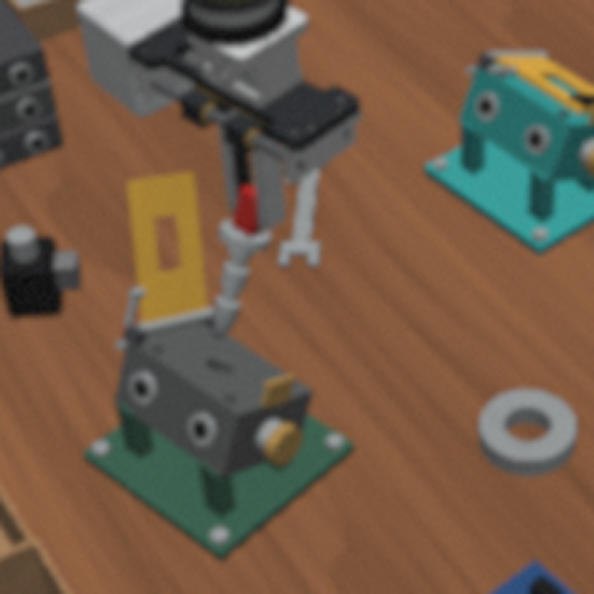

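Run:
```python
from h import *
f=np.load('w8.npz');p=f['p'].astype(int);W=wcloud(f);R=Rn.from_euler('xyz',f['rot']).as_matrix();T=(W-f['pos'])@R
for v in range(138,216,5):
    row=T[v]; k=np.nonzero((row[:,2]<75)&(np.arange(560)>235)&(np.arange(560)<306))[0]
    if len(k)==0: print(v,'none');continue
    c=k[len(k)//2]; print(v,k.min(),k.max(),T[v,c].round(1), 'y edges',row[k.min(),1].round(1),row[k.max(),1].round(1))
v,u=np.mgrid[:420,:560];sat=p.max(-1)-p.min(-1)
m=(v>192)&(v<240)&(u>236)&(u<306)&(sat<25)&(p.mean(-1)>100)&(T[...,2]<0)
P=T[m];print(len(P))
for i in range(8):
    c=P.mean(0);n=np.linalg.svd(P-c)[2][2];e=(P-c)@n
    P=P[abs(e)<max(.8,1.8*e.std())]
n*=-np.sign(n[2]);print('collar plane',len(P),c,n,'tilt deg',np.degrees(np.arctan2(n[0],-n[2])),np.degrees(np.arcsin(n[1])),e.std())
# block
m=(u>205)&(u<335)&(v>100)&(v<180)&(T[...,2]>75);P=W[m]
for i in range(8):
    e=(P-P.mean(0))@np.linalg.svd(P-P.mean(0))[2][2];P=P[abs(e-np.median(e))<max(1.2,2*e.std())]
c0=P.mean(0);nb=np.linalg.svd(P-c0)[2][2];nb*=np.sign(nb[2]);print('face',c0,nb, 'yaw',np.arctan2(-nb[1],-nb[0]))
bm=(abs(u-274)<18)&(v>118)&(v<156)&(p.mean(-1)<60)
vv,uu=np.nonzero(bm);print(uu.min(),uu.max(),vv.min(),vv.max())
save('w8c',cv2.resize(f['p'][100:240,220:320],None,fx=6,fy=4.2,interpolation=cv2.INTER_CUBIC))
```

```text
138 none
143 263 276 [53.5 -0.5 42.7] y edges -5.4 3.8
148 258 281 [50.6 -0.5 35.8] y edges -9.0 7.3
153 256 282 [47.7 -1.1 30.5] y edges -10.5 7.9
158 256 283 [44.3 -0.5 31.6] y edges -10.2 8.5
163 255 283 [41.6 -1.1 26. ] y edges -10.9 8.4
168 256 283 [39.8 -0.5 14.6] y edges -10.2 8.5
173 256 283 [37.6 -0.5  8.2] y edges -9.4 7.8
178 255 284 [35.1 -0.5  4.6] y edges -10.0 8.4
183 254 285 [32.1 -0.5  3.9] y edges -10.6 9.1
188 254 285 [ 34.2  -0.4 -22.7] y edges -10.3 8.8
193 248 291 [ 32.2  -0.4 -26.1] y edges -12.2 10.8
198 242 297 [ 30.1  -0.4 -28.4] y edges -15.5 14.2
203 238 301 [ 27.4  -0.4 -28.2] y edges -17.8 16.4
208 236 303 [ 24.1  -0.4 -25.9] y edges -18.9 17.5
213 236 304 [ 21.   -0.4 -24.4] y edges -18.4 17.8
1961
collar plane 1434 [ 21.00929112   0.06661129 -24.51760941] [-4.20641536e-01  7.17739974e-04 -9.07226644e-01] tilt deg -24.875103820041915 0.041123474821358606 0.3841918391692135
face [ 623.10520056 -134.97451234  101.17620731] [-0.40544659 -0.11492512  0.90686563] yaw 0.2762079463861099
261 286 127 145
```

View pics/w8c.png

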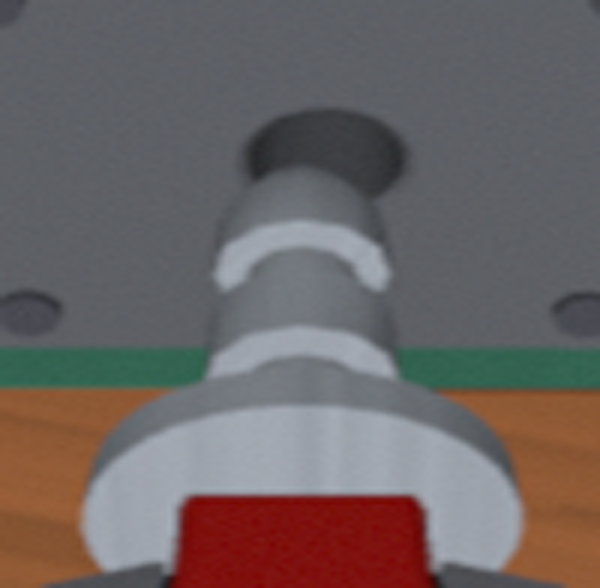

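Run:
```python
from h import *
f=np.load('w8.npz');R=Rn.from_euler('xyz',f['rot']).as_matrix()
n=np.array([-.4057,-.1150,.9067]);n/=np.linalg.norm(n);c0=np.array([623.1,-135.0,101.2])
x=np.array([0,0,1])-n*n[2]; x/=np.linalg.norm(x); y=np.cross(n,x)
L=wray(f,260.8,137,c0,n);Rr=wray(f,287.8,137,c0,n);T=wray(f,274.3,125.5,c0,n);
print(L,Rr,np.linalg.norm(L-Rr),T); mid=(L+Rr)/2
b1=T-x*11.25; print('b from top',b1,'b from sides',mid)
for b in (b1,np.array([624.75,-137.9,101.6])):
    so=R@np.array([16.4,-.7,-13.6])+f['pos'];d=so-b
    print('spool origin',so,'in blk',(d@x).round(2),(d@y).round(2),(d@n).round(2),'nose px',wpix(f,R@np.array([50.1,-.7,59])+f['pos']))
    mv=R.T@(-(d@x)*x-(d@y)*y);print('lateral fix tool',mv.round(2),'axial unit tool',(R.T@-n).round(4))
```

```text
[ 622.31600009 -127.28457988  101.82777606] [ 628.61252958 -149.36798622  101.84422062] 22.96352302343765 [ 634.65620325 -135.62245436  106.29183788]
b from top [ 624.84209681 -138.4043677   101.5477075 ] b from sides [ 625.46426484 -138.32628305  101.83599834]
spool origin [ 587.09358385 -145.24337973  213.42095353] in blk 12.56 3.71 117.54 nose px [269.733824   146.27552396]
lateral fix tool [-11.39   3.7    5.29] axial unit tool [4.212e-01 3.000e-04 9.069e-01]
spool origin [ 587.09358385 -145.24337973  213.42095353] in blk 12.49 3.2 117.51 nose px [269.733824   146.27552396]
lateral fix tool [-11.33   3.19   5.26] axial unit tool [4.212e-01 3.000e-04 9.069e-01]
```

Request:
jog_arm(deltas="-6 2 3 0 15; -11.4 3.5 5.3 0 15; -11.4 3.5 5.3 0 15; -3 3.5 23.4 0 15; 1.2 3.5 32.5 0 15; 4.4 3.5 39.3 0 15; 7.6 3.5 46.1 0 15; 9.2 3.5 49.7 0 15; 10.5 3.5 52.5 0 15; 10.5 3.5 52.5 0 15", squeeze=12)

```text
clock: 15.7
eef_pos: [582.5, -151.5, 146.8]
eef_rot: [3.142, 0.0, 0.277]
wrist_force: [0.3, 0.0, -3.0]
finger_gap: 21.9
```

Run:
```python
from h import *
p,d=snap('w9')
save('w9c',cv2.resize(p[100:240,210:330],None,fx=6,fy=4.2,interpolation=cv2.INTER_CUBIC))
```

```text
clock 15.7 pos [ 582.52 -151.46  146.83] rot [3.1416 0.     0.2768] F [ 0.31  0.01 -2.97] gap 21.88
```

View pics/w9c.png

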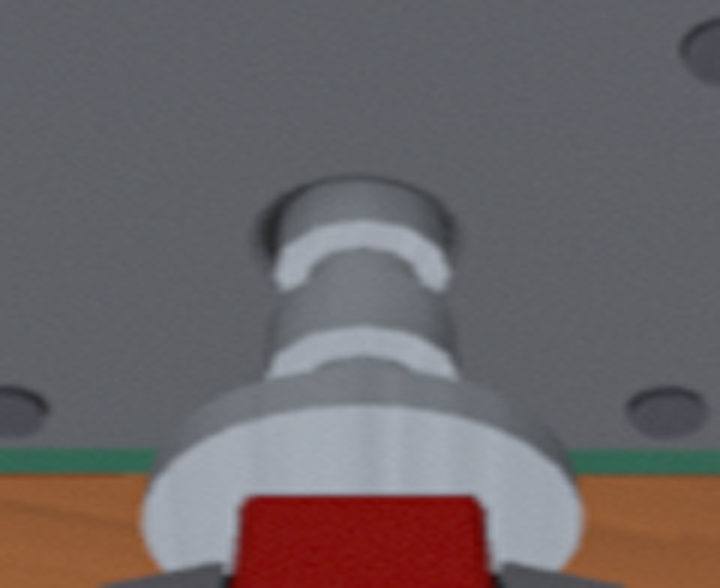

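Request:
jog_arm(deltas="1.3 -0.4 2.7 0 15; 2.9 -0.5 6.3 0 15; 5.5 -0.5 11.8 0 15; 8.4 -0.5 18.1 0 15; 11.4 -0.5 24.5 0 15; 14.3 -0.5 30.8 0 15; 17.3 -0.5 37.2 0 15; 20.2 -0.5 43.5 0 15; 23.2 -0.5 49.9 0 15; 25.3 -0.5 54.4 0 15")

```text
clock: 17.0
eef_pos: [606.8, -144.0, 92.0]
eef_rot: [-3.141, 0.0, 0.277]
wrist_force: [-1.1, 0.6, -3.4]
finger_gap: 21.9
```

Run:
```python
from h import *
p,d=snap('w10')
```

```text
clock 17.0 pos [ 606.8  -143.98   91.96] rot [-3.1414e+00  2.0000e-04  2.7680e-01] F [-1.09  0.59 -3.43] gap 21.94
```

View pics/w10.png

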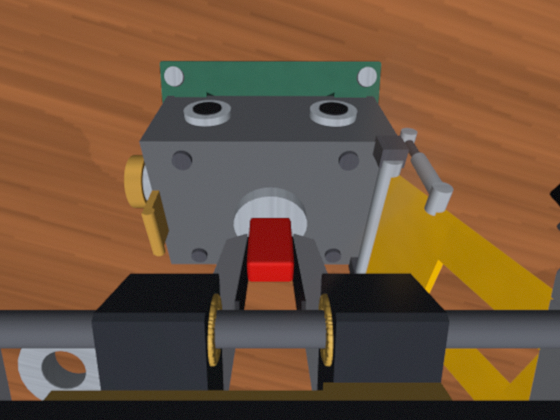

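Request:
jog_arm(deltas="0.8 0 1.8 0 15; 1.5 0 3.2 0 15; 2.1 0 4.5 0 15; 2.5 0 5.4 0 15; 2.7 0 5.9 0 15; 2.7 0 5.9 0 15; 2.7 0 5.9 0 15; 2.7 0 5.9 0 15; 2.7 0 5.9 0 15; 2.7 0 5.9 0 15")

```text
clock: 18.3
eef_pos: [609.0, -143.4, 87.7]
eef_rot: [3.141, 0.0, 0.277]
wrist_force: [-7.9, 1.4, 8.2]
finger_gap: 21.9
```

```bash
cat >> h.py <<'E'
def collar(name,box):
    f=np.load(name+'.npz');p=f['p'].astype(int);W=wcloud(f);v,u=np.mgrid[:420,:560];sat=p.max(-1)-p.min(-1)
    n=np.array([-.4057,-.1150,.9067]);n/=np.linalg.norm(n);x=np.array([0,0,1])-n*n[2]; x/=np.linalg.norm(x); y=np.cross(n,x)
    m=(u>box[0])&(u<box[1])&(v>box[2])&(v<box[3])&(sat<25)
    B=(W-np.array([624.9,-138.3,101.6])); B=np.stack([B@x,B@y,B@n],-1)
    col=m&(p.mean(-1)>120)
    fac=m&(p.mean(-1)<110)&(abs(B[...,2])<4)&(abs(B[...,0])<40)&(abs(B[...,1])<50)&(np.hypot(B[...,0],B[...,1])>26)
    P=B[col];c=np.median(P,0);P=P[abs(P[:,2]-c[2])<3];nn=np.linalg.svd(P-P.mean(0))[2][2]
    print('collar n',len(P),P.mean(0).round(2),'normal blk',(nn*np.sign(nn[2])).round(3),'z pct',np.percentile(P[:,2],[5,50,95]).round(2),'xmax',P[:,0].max().round(1),'y',P[:,1].min().round(1),P[:,1].max().round(1))
    print('face z',np.percentile(B[fac][:,2],[5,50,95]).round(2),fac.sum())
E
python3 - <<'E'
from h import *
snap('w11'); collar('w11',(160,380,140,260))
E
```

```text
clock 18.3 pos [ 608.97 -143.44   87.67] rot [3.1415e+00 4.0000e-04 2.7680e-01] F [-7.89  1.41  8.21] gap 21.92
collar n 1778 [8.44 0.19 7.73] normal blk [ 0.02  -0.002  1.   ] z pct [6.6  7.8  8.62] xmax 20.0 y -19.8 20.1
face z [-0.95 -0.09  1.88] 12464
```

View pics/w11.png

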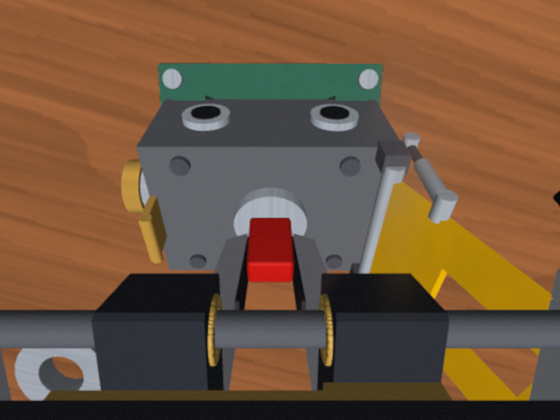

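Request:
jog_arm(deltas="-0.3 0 -0.6 0 15; -0.3 0 -0.6 0 40; -0.3 0 -0.6 0 40; -0.3 0 -0.6 0 40; -0.3 0 -0.6 0 40; -10 0 -20 0 40; -21 0 -45 0 40; -36 0 -78 0 40; -50 0 -108 0 40; -50 0 -108 0 40")

```text
clock: 19.6
eef_pos: [561.6, -157.5, 196.9]
eef_rot: [3.139, -0.003, 0.276]
wrist_force: [0.0, -0.1, -0.8]
finger_gap: 39.8
```

Run:
```python
from h import *
snap('w12'); collar('w12',(180,360,90,220))
```

```text
clock 19.6 pos [ 561.64 -157.49  196.91] rot [ 3.1392 -0.0035  0.2763] F [ 0.01 -0.15 -0.83] gap 39.77
collar n 978 [6.11 0.41 7.86] normal blk [ 0.006 -0.001  1.   ] z pct [6.63 7.9  8.91] xmax 19.4 y -19.1 65.4
face z [-1.17 -0.06  1.23] 5811
```

View pics/w12.png

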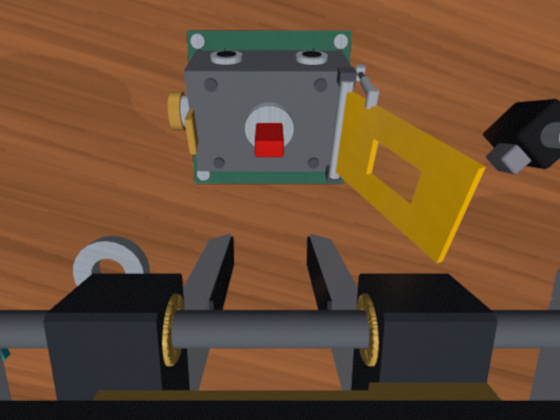

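Request:
jog_arm(deltas="0 0 -40 0 0; 0 30 -40 0 0; 12 80 -40 0 0; 24 125 -40 0 0; 24 142 -40 0 0; 24 142 -40 0 0; 24 142 -5 0 0; 24 142 30 0 0; 24 142 30 0 0; 24 142 30 0 0", squeeze=20)

```text
clock: 20.9
eef_pos: [623.6, -286.6, 166.2]
eef_rot: [3.14, -0.001, 0.277]
wrist_force: [-0.7, -0.3, 0.2]
finger_gap: 0.1
```

Run:
```python
from h import *
snap('w13')
p,d=optics.camera('scene');save('s13',cv2.resize(p[90:270,150:330],None,fx=3.3,fy=3.3,interpolation=cv2.INTER_CUBIC)[:600])
```

```text
clock 20.9 pos [ 623.64 -286.63  166.21] rot [ 3.1404e+00 -1.3000e-03  2.7740e-01] F [-0.73 -0.26  0.22] gap 0.08
```

View pics/w13.png

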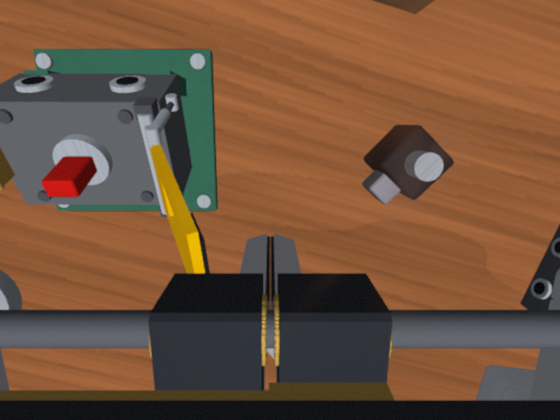

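View pics/s13.png

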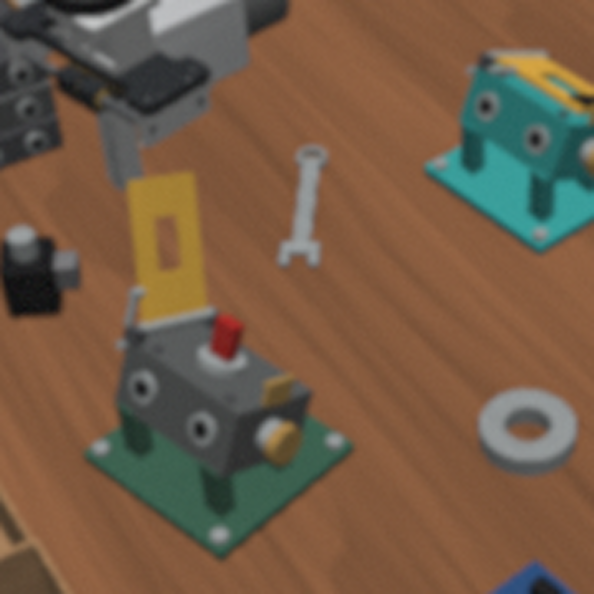

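Request:
jog_arm(deltas="0 -32.3 0 0 0; -2.9 -52.3 -6.3 0 0; -7.8 -67.8 -16.7 0 0; -7.4 -85.9 -15.9 0 0; -5.3 -106.5 -11.4 0 0; -1.6 -125.6 -3.4 0 0; 3.7 -142.8 8 0 0; 10.3 -157 22.1 0 0; 10.3 -157 22.1 0 0; 10.3 -157 22.1 0 0")

```text
clock: 22.25
eef_pos: [590.2, -133.4, 142.3]
eef_rot: [-3.141, 0.0, 0.277]
wrist_force: [0.1, -0.2, -0.8]
finger_gap: 0.5
```

Run:
```python
from h import *
snap('w14')
p,d=optics.camera('scene');save('s14',cv2.resize(p[90:270,150:330],None,fx=3.3,fy=3.3,interpolation=cv2.INTER_CUBIC)[:600])
```

```text
clock 22.25 pos [ 590.18 -133.37  142.33] rot [-3.1414e+00  2.0000e-04  2.7680e-01] F [ 0.12 -0.16 -0.83] gap 0.49
```

View pics/w14.png

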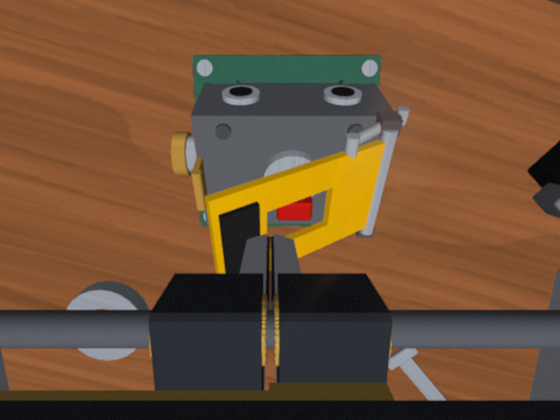

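View pics/s14.png

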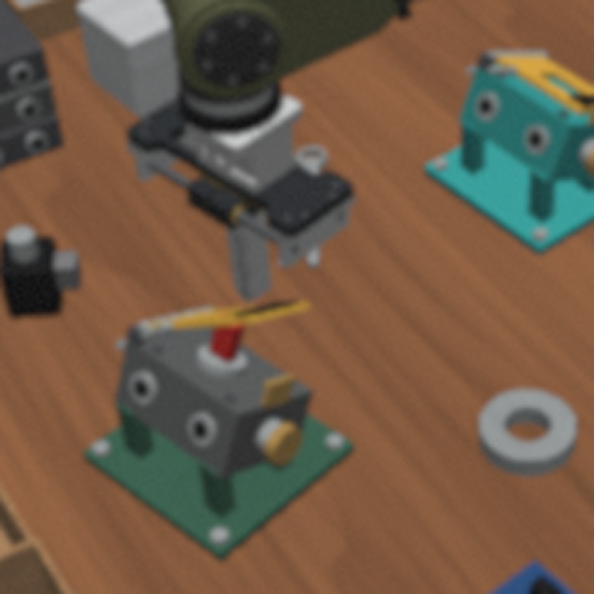

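Request:
jog_arm(deltas="3.5 -5 7.5 0 0; 7.7 -10.8 16.6 0 0; 11 -15 23 0 0; 14 -18.3 30 0 0; 17 -22 36.5 0 0; 19.7 -25.3 42.3 0 0; 21 -26.5 45 0 0; 22.2 -27.3 47.8 0 0; 22.9 -27.3 49.2 0 0; 22.9 -27.3 49.2 0 0")

```text
clock: 23.6
eef_pos: [604.2, -101.4, 95.2]
eef_rot: [3.141, 0.001, 0.276]
wrist_force: [-13.9, -1.8, 19.6]
finger_gap: 0.6
```

Run:
```python
from h import *
snap('w15')
```

```text
clock 23.6 pos [ 604.23 -101.4    95.21] rot [3.1406e+00 6.0000e-04 2.7650e-01] F [-13.9   -1.78  19.56] gap 0.64
```

View pics/w15.png

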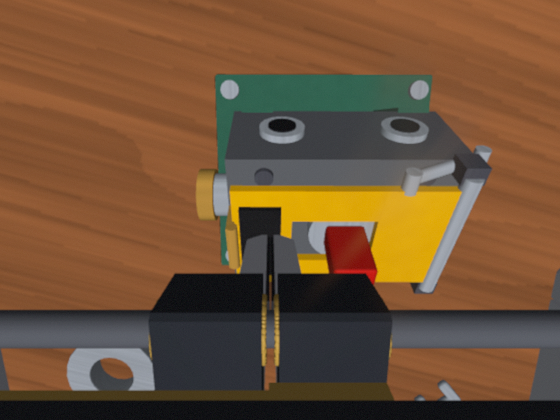

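Request:
jog_arm(deltas="-4 0 -9 0 0; -12 0 -26 0 0; -25 0 -54 0 0; -40 0 -85 0 0; -55 0 -115 0 0; -55 0 -130 0 0; -55 0 -130 0 0; -55 0 -130 0 0; -55 0 -130 0 0; -55 0 -130 0 0")

```text
clock: 24.9
eef_pos: [551.7, -115.6, 222.5]
eef_rot: [-3.141, 0.001, 0.277]
wrist_force: [-0.0, 0.8, -0.3]
finger_gap: 0.3
```

Run:
```python
from h import *
snap('w16')
f=np.load('w16.npz');p=f['p'].astype(int);W=wcloud(f);v,u=np.mgrid[:420,:560]
n=np.array([-.4057,-.1150,.9067]);n/=np.linalg.norm(n);x=np.array([0,0,1])-n*n[2]; x/=np.linalg.norm(x); y=np.cross(n,x)
B=W-np.array([624.9,-138.3,101.6]);B=np.stack([B@x,B@y,B@n],-1)
m=(p[...,0]-p[...,2]>90)&(p[...,1]>100)&(abs(B[...,2]-12)<25)&(abs(B[...,0])<34)&(B[...,1]>-54)&(B[...,1]<60)
P=B[m]
for i in range(4):
    c=P.mean(0);nn=np.linalg.svd(P-c)[2][2];nn*=np.sign(nn[2]);e=(P-c)@nn;P=P[abs(e)<max(1,2*e.std())]
print('keeper',len(P),c.round(2),nn.round(3),'theta',np.arcsin(-nn[1]).round(3))
fm=(p.max(-1)-p.min(-1)<25)&(abs(B[...,2])<3)&(abs(B[...,1])<60)&(abs(B[...,0])<43)&(abs(B[...,0])>37)
print('face z',np.median(B[fm][:,2]),fm.sum())
col=(p.max(-1)-p.min(-1)<25)&(p.mean(-1)>100)&(np.hypot(B[...,0],B[...,1])<19)&(abs(B[...,2]-8)<4)
print('collar z',np.percentile(B[col][:,2],[10,50,90]),col.sum())
red=(p[...,1]<60)&(p[...,2]<60)&(p[...,0]>90)&(np.hypot(B[...,0],B[...,1])<30)
print('tongue',np.percentile(B[red],[3,50,97],axis=0).round(1))
pt,dt=optics.camera('top');np.savez('t16.npz',p=pt,d=dt);save('t16',pt)
```

```text
clock 24.9 pos [ 551.71 -115.57  222.54] rot [-3.141e+00  9.000e-04  2.769e-01] F [-0.04  0.8  -0.31] gap 0.26
keeper 5411 [ 4.36 -7.32 13.86] [0.001 0.    1.   ] theta -0.0
face z -0.11731483005531596 850
collar z [7.13267269 7.8919005  8.82664056] 399
tongue [[-4.9 -9.3 12.1]
 [ 5.6  0.7 38.5]
 [ 6.5 10.4 42.7]]
```

View pics/w16.png

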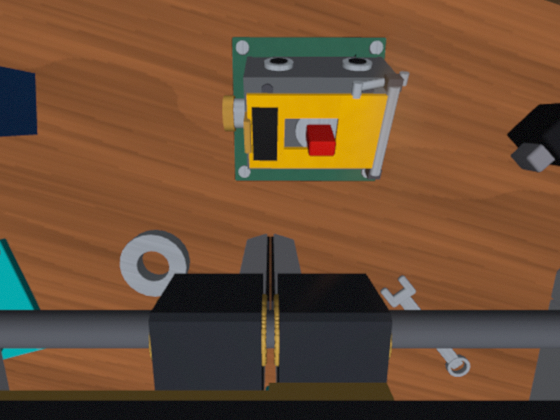

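View pics/t16.png

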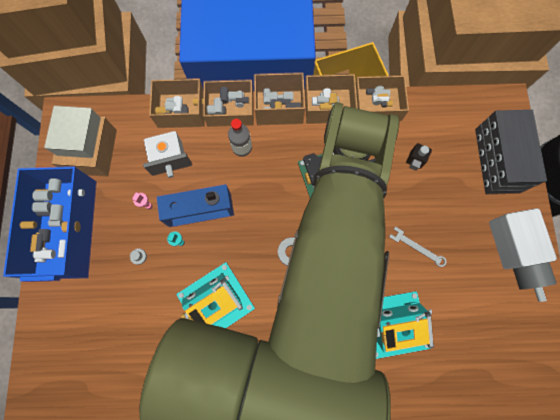

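```bash
python3 -c "
from h import *
a=np.load('top0.npz')['p'].astype(int);b=np.load('t16.npz')['p'].astype(int)
print('dark/rack diff',abs(a-b)[185:215,200:228].mean(), abs(a-b)[225:270,385:450].mean())
print(workorder.sign_off())"
```

```text
dark/rack diff 1.1527777777777777 2.763988603988604
the job is handed in; nothing more can be done
None
```

The job is done and handed in at about 25 s of the 61 s allowed. I opened the keeper to its stop and gripped the bright spool by its tongue. Since the tool cannot tilt, I tipped the spool 25° in the grip by levering its nose against the rack hole. It then went into the bore, and I swung the keeper over it and pressed it shut with about 24 N.

**Last checks, by wrist camera after backing off:**
- **Keeper:** its plane is parallel to the face, angle 0.00 rad, and it holds by itself.
- **Spool:** the collar's top is 7.9 mm above the face (8 mm expected). Before the keeper was closed, the collar sat square to within 0.01 rad and looked centred to about 0.5 mm. The tongue stands in the window.
- **Robot:** it touches nothing.
- **Other things:** in the top camera the dark spool looks the same as at the start. No bystander looks moved, though the arm hid part of the bench, including most of the flange.

**What disagreed:**
- **Fingertip position:** the wrist and scene cameras both put the fingertips about 25 mm behind the reported TCP. The stated value is 14 mm ahead of it. Because of this my first two pushes at the keeper passed over its top edge without touching. I used the measured offset from then on, and the grasp and the later pushes came out as planned.
- **Bore height:** the cameras read the bore mouth 1.5 to 2 mm higher than the stated 100 mm, which is within the calibration tolerance.

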